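# Index the swing arm to the next station

## Task

On the bench fixture, hook a fingertip under the pull ring to lift the spring index pin, swing the arm one hole so that its black inspection head comes over the waiting grey-white instrument case (not the open blue bin on the other side), and let the pin drop fully home in that hole. Do not pinch or force the ring, and leave the case, the bin, the screwdriver and the spare case where they are.

Things in the scene. Friction and masses are not known exactly. Their poses are not given: they have to be found in the camera images.
- stand: Fixed index stand, elsewhere and turned in every run. Origin: on the bench under the vertical pivot of the swing arm. x points from the index plate to the far side with the stations (away from the robot, within 20 degrees), y left, z up.
- plate (a point): Centre of the top of the stand's aluminium index plate (100 x 250 mm, top 30 mm above the bench, 100 mm from the pivot on the robot's side). Five round holes 14 mm wide on a circle of 130 mm radius about the pivot, 25 degrees apart: the middle one on the stand's -x axis, two on either side. Axes as the stand's.
- swing_arm (a joint): Arm angle about the pivot in rad, counter-clockwise from above positive. Starts at 0, pin in the middle hole; holes at -0.873, -0.436, 0, 0.436, 0.873. Locked while the pin is in a hole (about 2 mm play each way at the pin); else light friction (about 1 N at the ring), stays where left.
- tail (a point): Middle of the top of the arm's tail, 53 mm above the bench: a bar 36 mm wide from the pivot column (42 mm thick, 123 mm high) to the index pin, 130 mm from the pivot towards the robot. Tail and head are ends of one rigid arm, so ring and head move in opposite directions. Axes: x from ring to pivot, y left, z up.
- index_pin (a joint): Lift of the index pin in m: 0 home in a hole, about 0.013 when its tip rests on the plate's top, stop at 0.040. It slides vertically and rides with the arm. A spring draws it down: about 5 N at home, 11 N at full lift. Pin 10 mm thick, round tip: it finds a hole from about 4 mm off centre.
- ring (a point): Centre of the pull ring on the pin, 125 mm above the bench at home, 112 mm from the pivot: 55 mm inside, 7 mm round bar, rigid on the pin; working it takes under 20 N. It faces the robot; its top leans 35 degrees back from upright, towards the pivot. A finger pointing to the pivot and 35 to 45 degrees down passes squarely through; behind it is free down to the tail. Axes as the tail's.
- head (a point): Centre of the underside of the black cylindrical inspection head (60 mm diameter, 45 mm high), 74 mm above the bench, at the far end of the swing arm, 160 mm from the pivot, on a bar 103 to 117 mm above the bench.
- enclosure_center (a point): Centre of the waiting instrument case, the target: closed grey-white box 110 x 70 x 42 mm with end flanges, dark display window on top, capped socket on one end. Loose, beyond the fixture, at one of the two places where the head comes when the arm is swung one hole (left or right by chance, within 10 mm).
- bin_center (a point): Centre of a small open blue plastic bin, 105 x 75 x 45 mm, loose, standing at the other of those two places. Not to be touched.
- spare_center (a point): Centre of a spare instrument case of the same kind, loose, well to the left of the fixture and on the robot's side of the stations; not the target, not to be touched.
- screwdriver: Screwdriver lying on the bench to the right, loose; origin under its middle, handle towards the robot. Not to be touched.
There are look-alikes about, which are no part of the job. What is shaped like the part that bears enclosure_center but red is not meant.

How it is judged:
By the outcome, as a careful person would: the job done as asked, in the order asked, and still so for the second after the job is handed in, with the robot touching nothing.
It also fails if it takes over 42 s, if anything falls off the work surface, if the arm or the gripper's body presses on something with over 40 N, if the wrist force passes 120 N, or if a joint passes its speed limit or range.

## Robot

A 6-joint arm with a two-finger parallel gripper is mounted at the origin on the work surface. World frame = base frame: x ahead of the robot, y to its left, z up, the work surface at z = 0. Lengths are in m, angles in rad, forces in N, time in s.
With the tool pointing down it reaches from about 0.425 to 0.95 m from the base axis. Payload 3.5 kg.
Tool frame: the origin (TCP) lies midway between the tips of the shut fingers; the grasp point (between the pads) lies ctrl.hold_point_z behind it (ctrl.hold_point_z is the distance from the TCP to the grasp point, in m); z points along the fingers, x is the direction in which the jaws open and shut, and the axes are right-handed (so a half turn about z gives the same grasp; the last joint's range is limited). The gripper opens to 85 mm and grips with 20 to 120 N. Pads are 22 mm wide; open, the fingers measure 114 mm over their backs; the gripper's body (76 mm by 85 mm) begins 54 mm behind the grasp point. The pads swing forward as they close: fully open they stand 13 mm farther back than shut.
Start: joints at [1.01, 0.286, 1.577, -0, 1.279, -0.15], TCP at [0.27, 0.619, 0.231] pointing down, gripper open.
Joint ranges: [-2.77, 2.77], [-0.9, 2.22], [0.21, 2.48], [-1.53, 4.67], [0.24, 2.81], [-2.84, 2.84]. Speed limits (rad/s): [2.79, 2.79, 3.14, 3.14, 3.14, 3.14].

## Interface

Orientations are given as a unit quaternion [x, y, z, w].
In Python, from plant import ctrl gives the robot as it stands.
- The arm moves only by the tool step_arm, never from a script. Its arguments are lists of equal length, an entry for each row: "gripper": the gripper's target within -1 to 1 (shut at 1, half-way at 0, fully open at -1); "linear": the shift along the tool's x, y, z in m, a list of three; "delta_rot": the turn, a rotation vector about the tool's x, y, z in degrees, a list of three. A call has 1 to 20 rows; each row is the pose to reach, as a shift and turn from the pose commanded when the call began, along the tool's axes at that moment; what a row does not reach only later rows make up. A row lasts 1/8 s, in which the tool goes at most 62.5 mm and 10.7 degrees, less where a joint would pass 70% of its speed; a pose out of reach is approached as far as the arm can. A call with a gripper value outside its range is refused whole. The fingers move at their own pace and stop on an object; "grip_force" is the grip in N (left out, the last holds). Time passes only in rows, so rows that repeat a pose let the fingers close. It gives the time, the measured TCP pose, the force and the opening at its end, in the units of the state.
- ctrl.get_state(): the state, without advancing time (a new reading comes with each control period).
- ctrl.read_camera(name): name is "scene" or "top" or "wrist"; returns a dict with "frame" (420x560x3 uint8, red, green, blue), "fx", "fy", "cx", "cy" (pixels), "view" (4x4, takes a point from world to camera coordinates). Camera axes: x right, y down, z forward; pixel columns grow to the right and rows downward; lengths in m; the calibration is good to about 2 mm. A picture is of the moment at which its call begins. There is no depth.
- ctrl.sign_off(): hands the job in, once; it reports no verdict.
The state is a dict: "time": time; "qpos": joint angles; "dq": joint speeds; "joint_efforts": joint torques, N m; "eef_pos": TCP position; "tcp_rot": TCP orientation; "contact_force": force on the tool from outside, world axes, zero at the start; "wrist_torque": the same for the moment, N m; "opening": opening from 0.0 (shut) to 1.0 (fully open).
Only numpy, scipy, OpenCV 4.12 (cv2) and the standard library are available. Lean on these libraries where they do the work, as an engineer would, in place of code of your own. Each camera call takes 0.05 s, during which the arm holds its last target. There are 200 camera calls.

## Working session

There is one attempt and no reset: what is moved stays moved. The work goes in short steps, Python scripts to look and compute and a tool call to move; the robot and the scene stay as the last step left them, time stands still between calls to the robot, and variables do not carry over. Pictures are saved under pics/ and viewed, on a budget of 10 in all, crops included, one or two more only if the job needs it, and the job is handed in when it is done.

Besides the shell and the picture viewer there is one more tool, called as a command line: name --argument value ..., lists and objects as JSON in quotes. step_arm: Moves the arm, as the interface text tells. Its arguments: {"type":"object","properties":{"gripper":{"type":"array"},"linear":{"type":"array"},"delta_rot":{"type":"array"},"grip_force":{"type":"number"}},"required":["gripper","linear","delta_rot"]}

```bash
mkdir -p pics; ls; python3 - <<'E'
from plant import ctrl
import cv2,numpy as np
s=ctrl.get_state();print(s['time'],s['eef_pos'],s['tcp_rot'],ctrl.hold_point_z)
for n in('scene','top'):
    c=ctrl.read_camera(n);print(n,c['fx'],c['fy'],c['cx'],c['cy'],np.round(c['view'],4).tolist())
    cv2.imwrite(f'pics/{n}0.png',cv2.resize(c['frame'][:,:,::-1],(800,600),interpolation=cv2.INTER_CUBIC))
E
```

```text
pics
0.0 [0.26916445 0.61829518 0.22992736] [ 8.36457512e-01  5.48030510e-01 -1.06915110e-03  4.98024467e-04] 0.0187
scene 391.359878768784 391.359878768784 277.52638707980617 211.7876093928829 [[-0.3219, 0.9466, 0.0166, 0.174], [0.7128, 0.2539, -0.6538, -0.3435], [-0.6231, -0.1987, -0.7565, 1.5224], [0.0, 0.0, 0.0, 1.0]]
top 518.5579842592854 518.5579842592854 279.014179579081 215.65049530032888 [[0.0292, -0.9995, 0.0147, -0.0269], [-0.9829, -0.0314, -0.1813, 0.5841], [0.1816, -0.0092, -0.9833, 1.1918], [0.0, 0.0, 0.0, 1.0]]
```

View pics/scene0.png

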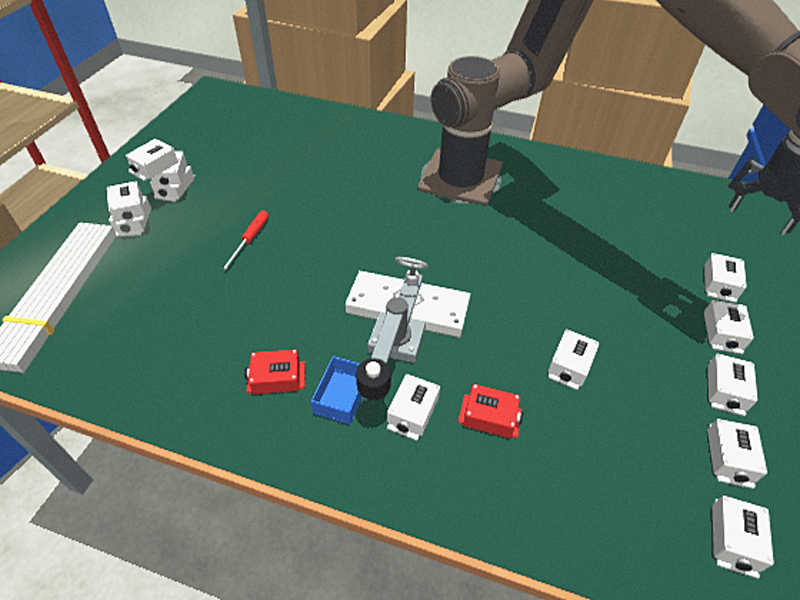

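View pics/top0.png

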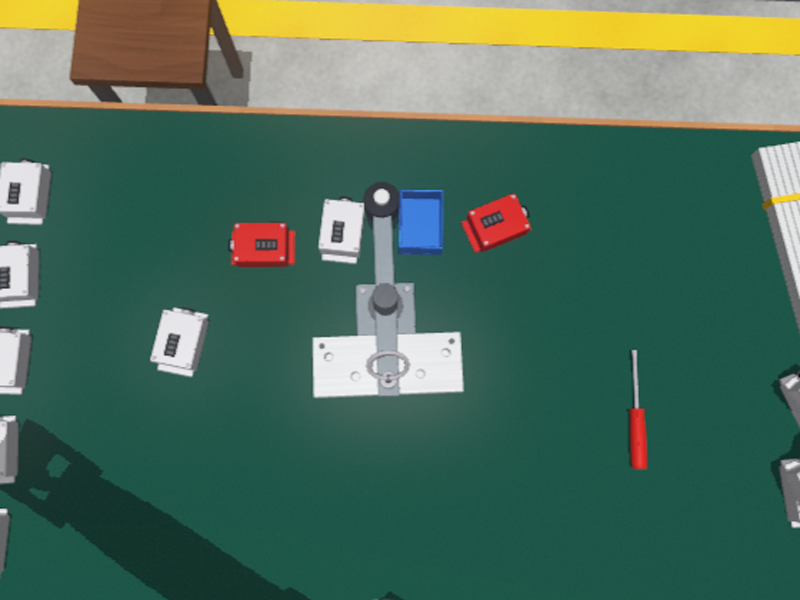

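The scene shows:
- The waiting case is at top (342,230), left of the head (381,197).
- The bin is to the right at (420,222), so the head must swing left (+0.436) and the ring right.
- Look-alikes are the red boxes at (262,244) and (497,222), the spare at (180,341), and the white rows at the left edge (20,190)–(5,540) and right edge (790,400–500).
- The pull ring at (388,367) is the only ring.

Next I fit the stand and check one close crop.

```bash
cat > h.py <<'E'
from plant import ctrl
import cv2,numpy as np
from scipy.optimize import least_squares
from scipy.spatial.transform import Rotation as R
def proj(c,P):
    q=np.atleast_2d(P)@c['view'][:3,:3].T+c['view'][:3,3]
    return np.c_[c['fx']*q[:,0]/q[:,2]+c['cx'],c['fy']*q[:,1]/q[:,2]+c['cy']]
def S(p,L):  # stand -> world
    return R.from_euler('z',p[2]).apply(L)+[p[0],p[1],0]
def crop(c,u,v,w,h,name,s=5):
    f=c['frame'][max(v-h,0):v+h,max(u-w,0):u+w,::-1]
    cv2.imwrite('pics/'+name,cv2.resize(f,None,fx=s,fy=s,interpolation=cv2.INTER_CUBIC))
E
python3 - <<'E'
from h import *
hole=lambda a:[-.13*np.cos(a),-.13*np.sin(a),.03]
a=np.deg2rad(25)
L=np.array([hole(-2*a),hole(-a),hole(a),hole(2*a),[-.15,.125,.03],[-.15,-.125,.03],[-.05,.125,.03],[-.05,-.125,.03],[0,0,.123]])
px=np.array([(328,357),(355,376),(420,373),(446,352),(314,397),(463,390),(313,337),(461,332),(385,296)],float)*.7
c=ctrl.read_camera('top')
f=lambda p:(proj(c,S(p,L))-px).ravel()
r=least_squares(f,[.8,0,0],loss='soft_l1');print(r.x);print(np.round(f(r.x).reshape(-1,2)/.7,1).tolist())
np.save('p.npy',r.x)
s=ctrl.read_camera('scene')
print('ring',S(r.x,[-.112,0,.125]),'scene px/.7',proj(s,S(r.x,[[-.112,0,.125],[0,0,.123],[.16,0,.119]]))/.7)
crop(c,265,210,65,90,'c1.png',5)
E
```

```text
[0.59202041 0.01365477 0.071018  ]
[[0.3, -0.3], [0.4, -0.1], [0.5, 0.3], [-0.2, 0.0], [0.1, -0.2], [0.0, 0.7], [-0.2, 0.7], [-1.4, -0.1], [0.1, -0.9]]
ring [0.48030274 0.00570743 0.125     ] scene px/.7 [[409.78026362 262.18277296]
 [395.60671792 303.37267639]
 [371.7941981  372.9795237 ]]
```

View pics/c1.png

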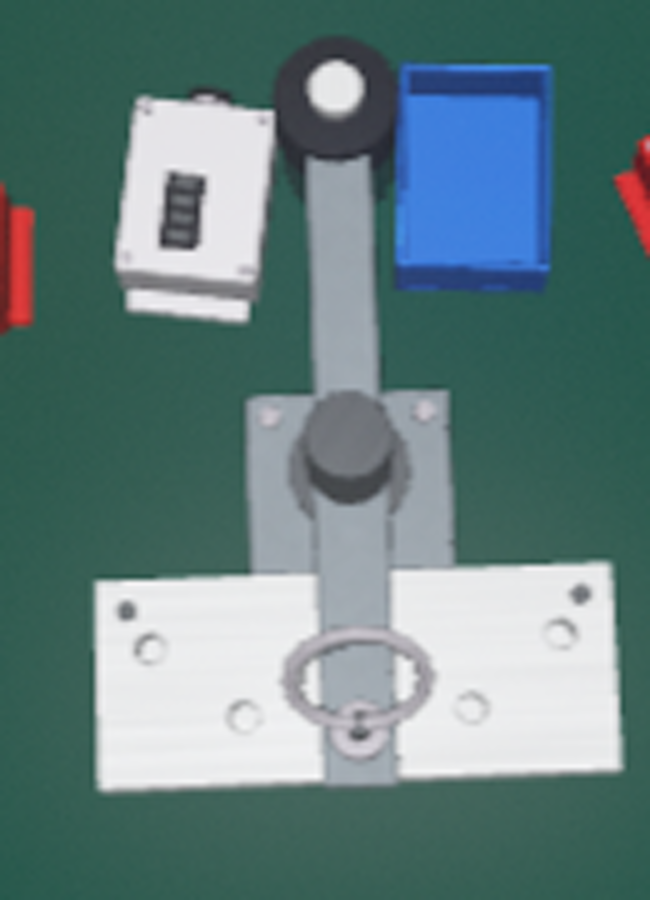

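The crop shows the plain grey-white case with a dark window at crop (195,200) and the blue bin at (475,175). The ring at (358,678) and the holes match the fit within about 1 px. The white case on the left is the target.

```bash
cat >> h.py <<'E'
def goal(p,ang,down,fwd,lift=0,side=0,up=0):
    """TCP pose: finger through the ring, arm at ang; fwd past ring centre along tool z; side (left), up in mm tool-plane"""
    psi=p[2]+ang; c=S(p,[-.112*np.cos(ang),-.112*np.sin(ang),.125+lift])
    d=np.deg2rad(down); fw=np.array([np.cos(psi),np.sin(psi),0]);x=np.array([-np.sin(psi),np.cos(psi),0])
    z=np.cos(d)*fw-np.sin(d)*np.array([0,0,1]); y=np.cross(z,x)
    return c+fwd*z+side*x+np.array([0,0,up]),R.from_matrix(np.c_[x,y,z])
def rel(pos,rot,cur=None):
    s=ctrl.get_state(); P,Q=cur or (s['eef_pos'],R.from_quat(s['tcp_rot']))
    return np.round(Q.inv().apply(pos-P),4).tolist(),np.round((Q.inv()*rot).as_rotvec(degrees=True),1).tolist()
E
python3 - <<'E'
from h import *
p=np.load('p.npy')
g=goal(p,0,42,-.10);print(g[0],rel(*g))
E
```

```text
[0.40617558 0.0004342  0.19191306] ([-0.5119, 0.3723, 0.0392], [-47.1, 11.6, -25.9])
```

step_arm --gripper '[1,1,1,1,1,1,1,1,1,1,1,1,1,1,1]' --linear '[[-0.04,0.03,0],[-0.09,0.06,0],[-0.13,0.09,0],[-0.17,0.12,0],[-0.21,0.15,0],[-0.26,0.19,0],[-0.3,0.22,0],[-0.34,0.25,0.01],[-0.38,0.28,0.02],[-0.42,0.31,0.03],[-0.46,0.34,0.035],[-0.49,0.36,0.039],[-0.512,0.372,0.039],[-0.512,0.372,0.039],[-0.512,0.372,0.039]]' --delta_rot '[[-4,1,-2],[-8,2,-4],[-12,3,-6.5],[-16,4,-9],[-20,5,-11],[-24,6,-13],[-28,7,-15.5],[-32,8,-17.5],[-36,9,-20],[-40,10,-22],[-44,11,-24],[-47.1,11.6,-25.9],[-47.1,11.6,-25.9],[-47.1,11.6,-25.9],[-47.1,11.6,-25.9]]'

```text
time: 2.08
eef_pos: [0.484, 0.001, 0.2354]
tcp_rot: [0.628, 0.673, 0.286, 0.264]
contact_force: [-0.2, -1.3, -0.0]
opening: 0.002
```

```bash
python3 - <<'E'
from h import *
p=np.load('p.npy');s=ctrl.get_state();print(s['time'],s['qpos'],s['eef_pos'],s['opening'],s['contact_force'])
print(rel(*goal(p,0,42,-.10)),rel(*goal(p,0,42,.02)))
c=ctrl.read_camera('wrist');cv2.imwrite('pics/w1.png',c['frame'][:,:,::-1])
print('ring px wrist',proj(c,S(p,[-.112,0,.125])))
E
```

```text
2.075 [-0.37641625 -0.59698927  2.48410189  0.59613358  0.59041409 -2.40399707] [0.48399545 0.00097791 0.23544017] 0.002067217505331043 [-0.19040202 -1.30461484 -0.033801  ]
([0.0048, -0.0853, -0.0254], [-2.1, -0.1, -0.2]) ([0.0046, -0.0809, 0.0945], [-2.1, -0.1, -0.2])
ring px wrist [[283.96315359  99.58536102]]
```

View pics/w1.png

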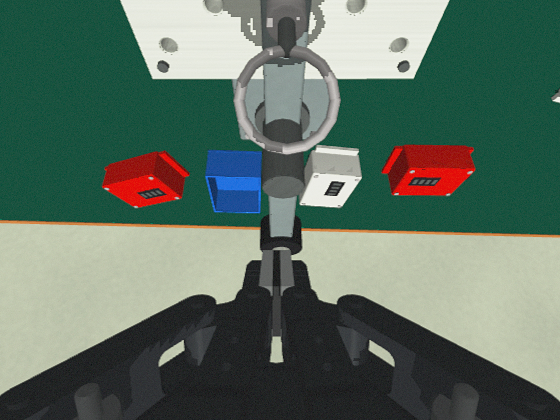

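The wrist view shows the ring at (288,98), centred on the tail as predicted. The arm stopped short of the pose with joint 3 at its limit, so I check the kinematics before going on.

```bash
python3 - <<'E'
from h import *
s=ctrl.get_state()
qs=[np.array([1.01,.286,1.577,0,1.279,-.15]),s['qpos']]
Rs=[R.from_quat([8.36457512e-01,5.48030510e-01,-1.06915110e-03,4.98024467e-04]),R.from_quat(s['tcp_rot'])]
for s4 in(1,-1):
  for s6 in (1,-1):
    F=[R.from_euler('ZYZYZ',[q[0],q[1]+q[2],s4*q[3],q[4],s6*q[5]]) for q in qs]
    C=[f.inv()*r for f,r in zip(F,Rs)]
    print(s4,s6,[np.round(c.as_rotvec(degrees=True),1).tolist() for c in C])
import itertools
for o in ['ZYYZY','ZYZYX','ZYXYZ','ZYYXZ','ZYYZX','ZYXZX']:
  pass
print(Rs[1].as_matrix().round(3))
print(s['eef_pos'],np.round(s['joint_efforts'],2))
E
```

```text
Traceback (most recent call last):
  File "scipy/spatial/transform/_rotation.pyx", line 1413, in scipy.spatial.transform._rotation.Rotation.from_euler
ValueError: Expected axis specification to be a non-empty string of upto 3 characters, got ZYZYZ
```

```bash
python3 - <<'E'
from h import *
import itertools
s=ctrl.get_state()
qs=[np.array([1.01,.286,1.577,0,1.279,-.15]),s['qpos']]
Rs=[R.from_quat([8.36457512e-01,5.48030510e-01,-1.06915110e-03,4.98024467e-04]),R.from_quat(s['tcp_rot'])]
E=R.from_euler
out=[]
for a in itertools.product('xyz',repeat=3):
 for sg in itertools.product((1,-1),repeat=4):
  C=[]
  for q,r in zip(qs,Rs):
    f=E('z',q[0])*E('y',q[1]+sg[3]*q[2])
    for k in range(3): f=f*E(a[k],sg[k]*q[3+k])
    C.append(f.inv()*r)
  out.append(((C[0].inv()*C[1]).magnitude()*57.3,a,sg,C[0].as_rotvec(degrees=True).round(1).tolist()))
out.sort(key=lambda t:t[0])
for o in out[:8]:print(o)
E
```

```text
(0.11182909896951462, ('z', 'y', 'z'), (1, 1, 1, 1), [0.2, 0.0, 180.0])
(11.903089569529094, ('y', 'x', 'x'), (1, 1, -1, -1), [87.9, -48.6, -68.7])
(23.21053665877565, ('z', 'y', 'z'), (1, -1, 1, -1), [-50.0, -7.6, 172.8])
(31.30481578335329, ('y', 'x', 'x'), (-1, -1, 1, 1), [-72.8, 72.9, -94.2])
(34.73925858137134, ('y', 'y', 'z'), (-1, -1, 1, -1), [-50.0, -7.6, 172.8])
(36.048577038824476, ('z', 'z', 'x'), (-1, 1, 1, 1), [75.7, -50.8, 80.9])
(44.154736322300934, ('x', 'y', 'z'), (-1, -1, 1, -1), [-50.0, -7.6, 172.8])
(44.34792168353057, ('z', 'y', 'x'), (1, 1, -1, -1), [171.0, 12.8, -2.2])
```

step_arm --gripper '[1,1,1,1,1]' --linear '[[0,0.03,0.03],[0,0.06,0.06],[0,0.09,0.09],[0,0.1,0.12],[0,0.1,0.12]]' --delta_rot '[[0,0,0],[0,0,0],[0,0,0],[0,0,0],[0,0,0]]'

```text
time: 2.75
eef_pos: [0.6397, 0.0148, 0.2219]
tcp_rot: [0.628, 0.675, 0.286, 0.263]
contact_force: [0.0, 0.4, -0.8]
opening: -0.0
```

```bash
cat > rec.py <<'E'
from plant import ctrl
import numpy as np
s=ctrl.get_state();open('d.txt','a').write(' '.join(map(repr,map(float,[*s['qpos'],*s['eef_pos']])))+'\n');print(s['time'],np.round(s['qpos'],3),s['eef_pos'])
E
echo "1.01 .286 1.577 0 1.279 -.15 0.26916445 0.61829518 0.22992736
-0.37641625 -0.59698927  2.48410189  0.59613358  0.59041409 -2.40399707 0.48399545 0.00097791 0.23544017" >d.txt; python3 rec.py
```

```text
2.75 [-0.219 -0.105  2.16   0.611  0.374 -2.353] [0.63970852 0.0148142  0.22186101]
```

step_arm --gripper '[1,1,1,1]' --linear '[[0,0,0],[0,0,0],[0,0,0],[0,0,0]]' --delta_rot '[[10,8,0],[20,16,0],[25,25,0],[25,25,0]]'

```text
time: 3.25
eef_pos: [0.6397, 0.0128, 0.2253]
tcp_rot: [0.593, 0.76, 0.263, -0.028]
contact_force: [-1.4, 0.7, -0.7]
opening: 0.001
```

```bash
python3 rec.py
```

```text
3.25 [-0.34   0.117  1.852  0.586  1.122 -2.403] [0.63966977 0.01280536 0.22526008]
```

step_arm --gripper '[1,1,1,1,1]' --linear '[[0,0.03,0],[0,0.06,0],[0,0.09,0],[0,0.12,0],[0,0.12,0]]' --delta_rot '[[0,-8,0],[0,-16,0],[0,-24,0],[0,-32,0],[0,-32,0]]'

```text
time: 3.88
eef_pos: [0.7497, 0.0355, 0.27]
tcp_rot: [0.641, 0.74, 0.09, 0.184]
contact_force: [-0.5, 0.4, -0.1]
opening: 0.001
```

```bash
python3 rec.py; cat > kin.py <<'E'
import numpy as np
from scipy.optimize import least_squares
from scipy.spatial.transform import Rotation as R
E=R.from_euler
lo=np.array([-2.77,-.9,.21,-1.53,.24,-2.84]);hi=np.array([2.77,2.22,2.48,4.67,2.81,2.84])
def fk(q,k):
    a0,d,h,L1,ex,L2,wx,Lt=k
    v=E('y',q[4]).apply([wx,0,Lt])
    v=E('z',q[3]).apply(v)+[0,0,L2]
    v=E('y',q[2]).apply(v+[ex,0,0])
    v=E('y',q[1]).apply(v+[0,0,L1])
    p=E('z',q[0]).apply(v+[a0,d,h])
    return p,E('z',q[0])*E('y',q[1]+q[2])*E('z',q[3])*E('y',q[4])*E('z',q[5]+np.pi)
def fit():
    D=np.loadtxt('d.txt')
    f=lambda k:np.concatenate([fk(r[:6],k)[0]-r[6:] for r in D])
    return least_squares(f,[0,.1,.3,.4,0,.35,0,.25],x_scale=.1)
def ik(pos,rot,k,q0,m=.03):
    f=lambda q:np.r_[(fk(q,k)[0]-pos)*10,(fk(q,k)[1].inv()*rot).as_rotvec()]
    return least_squares(f,np.clip(q0,lo+m+.001,hi-m-.001),bounds=(lo+m,hi-m))
E
python3 -c "
from kin import *
r=fit();print(r.x.round(4),r.cost,abs(r.fun).max(),np.linalg.svd(r.jac)[1])"
```

```text
3.875 [-0.061  0.232  1.61  -0.1    0.897 -1.728] [0.74969182 0.03551276 0.27004825]
[ 0.0006  0.1009  0.2398  0.443   0.0206  0.5707 -0.0008  0.25  ] 5.437697262527667e-07 0.0007157368173116851 [4.34584592 3.81322912 2.31032361 0.80067885 0.58753257 0.47317391
 0.11474243 0.10941258]
```

```bash
cat > srch.py <<'E'
from h import *
from kin import *
p=np.load('p.npy');k=fit().x;rng=np.random.default_rng(0)
def sols(g,roll,n=60):
    S_=[]
    for i in range(n):
        r=ik(g[0],g[1]*E('z',roll,degrees=True),k,rng.uniform(lo,hi))
        if r.cost<1e-6 and not any(abs(r.x-q).max()<.05 for q in S_):S_.append(r.x)
    return S_
E
python3 - <<'E'
from srch import *
for down in(35,45,52):
  for nm,(a,f,l) in dict(ins=(0,.02,.0),back=(0,-.06,0),lift=(0,.02,.045),sw=(.436,.02,.045),bk2=(.436,-.06,0)).items():
    print(down,nm,[q.round(2).tolist() for q in sols(goal(p,a,down,f,l),0,25)])
E
```

```text
35 ins []
35 back []
35 lift []
35 sw []
35 bk2 []
45 ins []
45 back []
45 lift []
45 sw []
45 bk2 []
52 ins []
52 back []
52 lift []
52 sw []
52 bk2 []
```

```bash
cat >> h.py <<'E'
def goal2(p,ang,down,yaw,fwd,lift=0,side=0,roll=0):
    "yaw: world heading of finger (deg); point on the finger fwd behind TCP sits at ring centre(+lift)"
    c=S(p,[-.112*np.cos(ang),-.112*np.sin(ang),.125+lift])
    d,w=np.deg2rad([down,yaw]); x=np.array([-np.sin(w),np.cos(w),0])
    z=np.array([np.cos(d)*np.cos(w),np.cos(d)*np.sin(w),-np.sin(d)])
    return c+fwd*z+side*x,R.from_matrix(np.c_[x,np.cross(z,x),z])*R.from_euler('z',roll,degrees=True)
E
python3 - <<'E'
from srch import *
q0=np.loadtxt('d.txt')[-1,:6]
def feas(g,m=.05):
    for roll in(0,90,-90,180):
        r=ik(g[0],g[1]*E('z',roll,degrees=True),k,q0,m)
        if r.cost<2e-6:return roll,r.x.round(2).tolist()
for nm,a,l in(('start',0,0),('lifted',0,.04),('swung',.436,.04),('home',.436,.015)):
  for fwd in(-.05,-.01,.03):
    print(nm,fwd)
    for down in(40,45,50,55,60):
      print('  ',down,[(yaw,feas(goal2(p,a,down,yaw,fwd,l))[0]) for yaw in range(-60,66,5) if feas(goal2(p,a,down,yaw,fwd,l))])
E
```

```text
start -0.05
   40 [(-60, 0), (-55, 0), (-50, 0), (50, 90), (55, 90), (60, 90), (65, 90)]
   45 [(-60, 0), (-55, 0), (-50, 0), (-45, 0), (45, 90), (50, 90), (55, 90), (60, 90), (65, 90)]
   50 [(-60, 0), (-55, 0), (-50, 0), (-45, 0), (-40, 0), (45, 90), (50, 90), (55, 90), (60, 90), (65, 90)]
   55 [(-60, 0), (-55, 0), (-50, 0), (-45, 0), (-40, 0), (-35, 0), (35, 90), (40, 90), (45, 90), (50, 90), (55, 90), (60, 90), (65, 90)]
   60 [(-60, 0), (-55, 0), (-50, 0), (-45, 0), (-40, 0), (-35, 0), (-30, 0), (-25, 0), (-20, 0), (20, 0), (25, 0), (30, 90), (35, 90), (40, 90), (45, 90), (50, 90), (55, 90), (60, 90), (65, 90)]
start -0.01
   40 [(-60, 0), (-55, 0), (-50, 0), (-45, 0), (50, 90), (55, 90), (60, 90), (65, 90)]
   45 [(-60, 0), (-55, 0), (-50, 0), (-45, 0), (45, 90), (50, 90), (55, 90), (60, 90), (65, 90)]
   50 [(-60, 0), (-55, 0), (-50, 0), (-45, 0), (-40, 0), (40, 90), (45, 90), (50, 90), (55, 90), (60, 90), (65, 90)]
   55 [(-60, 0), (-55, 0), (-50, 0), (-45, 0), (-40, 0), (-35, 0), (-30, 0), (35, 90), (40, 90), (45, 90), (50, 90), (55, 90), (60, 90), (65, 90)]
   60 [(-60, 0)
[... 8309 characters left out ...]
(-60, 0), (-55, 0), (-50, 0), (-45, 0), (-40, 0), (-35, 0), (-30, 0), (15, 90), (20, 90), (25, 90), (30, 90), (35, 90), (40, 90), (45, 90), (50, 90), (55, 90), (60, 90), (65, 90)]
   55 [(-60, 0), (-55, 0), (-50, 0), (-45, 0), (-40, 0), (-35, 0), (-30, 0), (-25, 0), (-20, 0), (-15, 0), (-10, 0), (-5, 0), (0, 0), (5, 0), (10, 0), (15, 90), (20, 90), (25, 90), (30, 90), (35, 90), (40, 90), (45, 90), (50, 90), (55, 90), (60, 90), (65, 90)]
   60 [(-60, 0), (-55, 0), (-50, 0), (-45, 0), (-40, 0), (-35, 0), (-30, 0), (-25, 0), (-20, 0), (-15, 0), (-10, 0), (-5, 0), (0, 0), (5, 0), (10, 0), (15, 0), (20, 90), (25, 90), (30, 90), (35, 90), (40, 90), (45, 90), (50, 90), (55, 90), (60, 90), (65, 90)]
```

```bash
python3 - <<'E'
from srch import *
W=[('up',(0,62,35,-.09,.03)),('st',(0,57,35,-.06)),('ins',(0,57,35,.03)),('tilt',(0,50,36,.03)),('lift',(0,50,36,.03,.04)),('sw2',(.22,50,36,.03,.04)),('sw',(.436,50,36,.03,.04)),('dn',(.436,50,36,.03,0)),('out',(.436,50,36,-.06,0))]
for roll in(0,90,180,-90):
  q=np.loadtxt('d.txt')[-1,:6];print('roll',roll)
  for n,w in W:
    g=goal2(p,*w);r=ik(g[0],g[1]*E('z',roll,degrees=True),k,q,.03);q=r.x
    print(n,g[0].round(3),'%.1e'%r.cost,q.round(2))
E
```

```text
roll 0
up [ 0.446 -0.019  0.234] 1.2e-03 [-0.5  -0.46  2.31  0.45  1.1  -2.81]
st [ 0.454 -0.013  0.175] 9.9e-03 [-0.47 -0.39  2.38  0.49  0.93 -2.81]
ins [0.494 0.015 0.1  ] 1.2e-02 [-0.34 -0.15  2.35  0.53  0.69 -2.81]
tilt [0.496 0.017 0.102] 3.3e-02 [-0.34 -0.17  2.37  0.58  0.66 -2.81]
lift [0.496 0.017 0.142] 2.4e-02 [-0.36 -0.25  2.36  0.59  0.75 -2.81]
sw2 [ 0.5   -0.007  0.142] 3.0e-02 [-0.4  -0.23  2.33  0.56  0.76 -2.81]
sw [ 0.51  -0.029  0.142] 3.7e-02 [-0.43 -0.19  2.3   0.54  0.78 -2.81]
dn [ 0.51  -0.029  0.102] 4.6e-02 [-0.41 -0.11  2.31  0.53  0.69 -2.81]
out [ 0.463 -0.063  0.171] 4.8e-02 [-0.55 -0.34  2.35  0.49  0.91 -2.81]
roll 90
up [ 0.446 -0.019  0.234] 1.6e-28 [-0.52 -0.46  2.32  0.49  1.12 -1.32]
st [ 0.454 -0.013  0.175] 1.9e-30 [-0.55 -0.39  2.41  0.65  0.98 -1.49]
ins [0.494 0.015 0.1  ] 1.8e-25 [-0.43 -0.14  2.38  0.76  0.74 -1.57]
tilt [0.496 0.017 0.102] 5.0e-19 [-0.48 -0.14  2.42  0.96  0.78 -1.79]
lift [0.496 0.017 0.142] 2.7e-20 [-0.48 -0.23  2.4   0.88  0.84 -1.68]
sw2 [ 0.5   -0.007  0.142] 5.7e-21 [-0.53 -0.2   2.38  0.88  0.87 -1.72]
sw [ 0.51 
[... 816 characters left out ...]
6.8e-27 [-0.72 -0.31  2.39  0.81  1.05 -0.2 ]
roll -90
up [ 0.446 -0.019  0.234] 3.4e-01 [-0.01 -0.52  2.45 -0.72  0.66 -2.81]
st [ 0.454 -0.013  0.175] 3.0e-01 [-0.03 -0.38  2.45 -0.72  0.56 -2.81]
ins [0.494 0.015 0.1  ] 1.8e-01 [-0.06 -0.16  2.45 -0.82  0.27 -2.81]
tilt [0.496 0.017 0.102] 2.0e-01 [-0.05 -0.17  2.45 -0.8   0.27 -2.81]
lift [0.496 0.017 0.142] 2.2e-01 [-0.05 -0.25  2.45 -0.77  0.27 -2.81]
sw2 [ 0.5   -0.007  0.142] 2.4e-01 [-0.1  -0.25  2.45 -0.81  0.27 -2.81]
sw [ 0.51  -0.029  0.142] 2.5e-01 [-0.14 -0.25  2.45 -0.85  0.27 -2.81]
dn [ 0.51  -0.029  0.102] 2.4e-01 [-0.14 -0.15  2.43 -0.87  0.27 -2.81]
out [ 0.463 -0.063  0.171] 3.8e-01 [-0.15 -0.34  2.45 -0.78  0.46 -2.81]
```

```bash
python3 - <<'E'
from srch import *
print(rel(*goal2(p,0,62,35,-.09,.03,roll=90)))
E
```

```text
([-0.014, -0.3001, -0.0798], [8.9, 21.0, 66.7])
```

step_arm --gripper '[1,1,1,1,1,1,1,1,1,1]' --linear '[[-0.002,-0.037,-0.01],[-0.004,-0.075,-0.02],[-0.005,-0.112,-0.03],[-0.007,-0.15,-0.04],[-0.009,-0.187,-0.05],[-0.011,-0.225,-0.06],[-0.012,-0.262,-0.07],[-0.014,-0.3,-0.08],[-0.014,-0.3,-0.08],[-0.014,-0.3,-0.08]]' --delta_rot '[[1.1,2.6,8.3],[2.2,5.3,16.7],[3.4,7.9,25],[4.5,10.5,33.3],[5.6,13.1,41.7],[6.7,15.8,50],[7.8,18.4,58.3],[8.9,21,66.7],[8.9,21,66.7],[8.9,21,66.7]]'

```text
time: 5.12
eef_pos: [0.4451, -0.0203, 0.2338]
tcp_rot: [0.926, 0.29, 0.23, -0.072]
contact_force: [-0.8, -0.5, -0.1]
opening: -0.002
```

```bash
python3 rec.py; python3 - <<'E'
from srch import *
print('err',rel(*goal2(p,0,62,35,-.09,.03,roll=90)))
print('st',rel(*goal2(p,0,57,35,-.05,roll=90)))
E
```

```text
5.125 [-0.529 -0.462  2.322  0.494  1.115 -1.32 ] [ 0.44511695 -0.02030859  0.23381704]
err ([0.0016, -0.0011, 0.0001], [0.1, 0.0, -0.2])
st ([-0.0168, -0.0011, 0.0668], [0.1, 5.0, -0.2])
```

step_arm --gripper '[1,1,1,1]' --linear '[[-0.008,0,0.033],[-0.017,-0.001,0.067],[-0.017,-0.001,0.067],[-0.017,-0.001,0.067]]' --delta_rot '[[0,2.5,0],[0,5,0],[0,5,0],[0,5,0]]'

```text
time: 5.62
eef_pos: [0.459, -0.01, 0.1678]
tcp_rot: [0.915, 0.288, 0.27, -0.085]
contact_force: [-0.1, 0.3, 0.4]
opening: -0.001
```

```bash
python3 rec.py; python3 - <<'E'
from srch import *
print('err',rel(*goal2(p,0,57,35,-.05,roll=90)))
print('in',rel(*goal2(p,0,57,35,.03,roll=90)))
c=ctrl.read_camera('scene');u,v=proj(c,S(p,[-.112,0,.125]))[0].astype(int);crop(c,u,v,60,50,'s2.png',6)
c=ctrl.read_camera('wrist');cv2.imwrite('pics/w2.png',c['frame'][:,:,::-1])
a=cv2.imread('pics/s2.png');b=cv2.resize(cv2.imread('pics/w2.png'),(400,300));b2=cv2.resize(a,(400,333));cv2.imwrite('pics/m2.png',np.hstack([np.pad(b,((0,33),(0,0),(0,0))),b2]))
E
```

```text
5.625 [-0.532 -0.362  2.402  0.653  0.95  -1.489] [ 0.45903539 -0.01002265  0.16782148]
err ([-0.0011, -0.0007, 0.0003], [0.0, 0.1, -0.1])
in ([-0.001, -0.0007, 0.0803], [0.0, 0.1, -0.1])
```

View pics/m2.png

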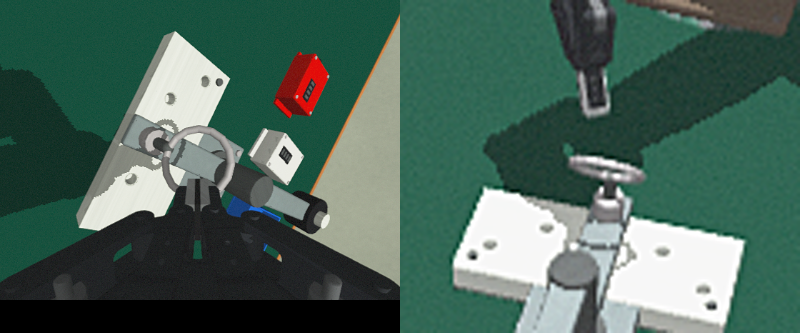

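The finger is lined up and short of the ring: tip at (595,108) right panel, ring at (607,168). In the wrist view on the left the finger points into the ring at (198,160). I insert next.

step_arm --gripper '[1,1,1,1,1]' --linear '[[-0.001,-0.001,0.012],[-0.001,-0.001,0.024],[-0.001,-0.001,0.036],[-0.001,-0.001,0.048],[-0.001,-0.001,0.05]]' --delta_rot '[[0,0,0],[0,0,0],[0,0,0],[0,0,0],[0,0,0]]'

```text
time: 6.35
eef_pos: [0.4785, 0.0068, 0.1223]
tcp_rot: [0.915, 0.287, 0.269, -0.087]
contact_force: [-0.4, -0.5, 0.0]
opening: 0.003
```

step_arm --gripper '[1,1,1,1]' --linear '[[0,0,0.012],[0,0,0.024],[0,0,0.03],[0,0,0.03]]' --delta_rot '[[0,0,0],[0,0,0],[0,0,0],[0,0,0]]'

```text
time: 6.85
eef_pos: [0.4919, 0.0164, 0.0995]
tcp_rot: [0.914, 0.289, 0.269, -0.087]
contact_force: [-20.0, -2.7, 17.7]
opening: -0.0
```

```bash
python3 rec.py; python3 - <<'E'
from srch import *
print('err',rel(*goal2(p,0,57,35,.03,roll=90)))
print('tilt',rel(*goal2(p,0,50,36,.03,roll=90)))
c=ctrl.read_camera('wrist');cv2.imwrite('pics/w3.png',c['frame'][:,:,::-1])
c=ctrl.read_camera('scene');u,v=proj(c,S(p,[-.112,0,.125]))[0].astype(int);crop(c,u,v,60,50,'s3.png',6)
a=cv2.imread('pics/s3.png');b=cv2.resize(cv2.imread('pics/w3.png'),(400,300));b2=cv2.resize(a,(400,333));cv2.imwrite('pics/m3.png',np.hstack([np.pad(b,((0,33),(0,0),(0,0))),b2]))
E
```

```text
6.85 [-0.426 -0.146  2.382  0.762  0.749 -1.57 ] [0.49185445 0.01635371 0.09951598]
err ([0.0008, 0.0021, 0.0001], [-0.3, 0.1, 0.0])
tilt ([0.0045, 0.0018, -0.0001], [0.3, 7.1, -0.8])
```

View pics/m3.png

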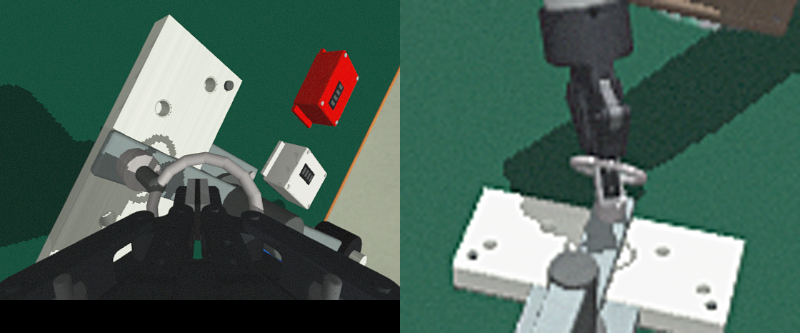

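The finger is through the ring (right panel (605,170)), but at full depth something bears axially with about 27 N. This is probably the gripper's linkage against the ring foot. I back off 12 mm.

step_arm --gripper '[1,1,1]' --linear '[[0.001,0.001,-0.008],[0.001,0.002,-0.012],[0.001,0.002,-0.012]]' --delta_rot '[[0,0,0],[0,0,0],[0,0,0]]'

```text
time: 7.32
eef_pos: [0.489, 0.0104, 0.1093]
tcp_rot: [0.915, 0.287, 0.27, -0.085]
contact_force: [0.1, 0.1, -0.1]
opening: 0.001
```

```bash
python3 rec.py; python3 - <<'E'
from srch import *
print('err',rel(*goal2(p,0,57,35,.018,roll=90)))
print('tilt',rel(*goal2(p,0,50,36,.02,.008,roll=90)))
E
```

```text
7.325 [-0.442 -0.174  2.384  0.743  0.771 -1.554] [0.48895309 0.01035225 0.10930102]
err ([0.0004, -0.0012, -0.0005], [0.0, 0.1, -0.2])
tilt ([0.0072, -0.0014, -0.0053], [0.6, 7.1, -1.0])
```

step_arm --gripper '[1,1,1,1]' --linear '[[0.003,-0.001,-0.003],[0.007,-0.001,-0.005],[0.007,-0.001,-0.005],[0.007,-0.001,-0.005]]' --delta_rot '[[0.3,3.5,-0.5],[0.6,7,-1],[0.6,7,-1],[0.6,7,-1]]'

```text
time: 7.82
eef_pos: [0.4908, 0.0131, 0.117]
tcp_rot: [0.894, 0.29, 0.324, -0.105]
contact_force: [0.1, 0.7, 0.1]
opening: 0.0
```

```bash
python3 rec.py; python3 - <<'E'
from srch import *
print(ctrl.get_state()['contact_force'])
for l in(.008,.02,.04,.045):print('lift',l,rel(*goal2(p,0,50,36,.02,l,roll=90)))
E
```

```text
7.825 [-0.496 -0.189  2.419  0.923  0.811 -1.751] [0.49076433 0.01314697 0.11696557]
[0.07230645 0.68139567 0.12299265]
lift 0.008 ([0.0005, -0.0001, -0.0005], [-0.0, 0.2, -0.0])
lift 0.02 ([0.0082, -0.0001, -0.0097], [-0.0, 0.2, -0.0])
lift 0.04 ([0.021, -0.0001, -0.0251], [-0.0, 0.2, -0.0])
lift 0.045 ([0.0242, -0.0001, -0.0289], [-0.0, 0.2, -0.0])
```

step_arm --gripper '[1,1,1,1]' --linear '[[0.004,0,-0.005],[0.008,0,-0.01],[0.011,0,-0.013],[0.011,0,-0.013]]' --delta_rot '[[0,0,0],[0,0,0],[0,0,0],[0,0,0]]'

```text
time: 8.32
eef_pos: [0.4896, 0.0137, 0.1329]
tcp_rot: [0.894, 0.291, 0.323, -0.106]
contact_force: [-2.8, -1.2, -5.9]
opening: -0.001
```

```bash
python3 rec.py; python3 - <<'E'
from srch import *
for l in(.02,.025,.04,.045):print('lift',l,rel(*goal2(p,0,50,36,.02,l,roll=90)))
E
```

```text
8.325 [-0.496 -0.227  2.414  0.888  0.839 -1.703] [0.48962022 0.01367733 0.13294335]
lift 0.02 ([-0.0016, 0.001, 0.0029], [-0.1, 0.2, 0.0])
lift 0.025 ([0.0016, 0.001, -0.0009], [-0.1, 0.2, 0.0])
lift 0.04 ([0.0112, 0.001, -0.0125], [-0.1, 0.2, 0.0])
lift 0.045 ([0.0144, 0.0009, -0.0163], [-0.1, 0.2, 0.0])
```

step_arm --gripper '[1,1,1,1,1,1]' --linear '[[0.003,0,-0.004],[0.006,0,-0.008],[0.009,0,-0.012],[0.012,0,-0.015],[0.015,0,-0.018],[0.015,0,-0.018]]' --delta_rot '[[0,0,0],[0,0,0],[0,0,0],[0,0,0],[0,0,0],[0,0,0]]'

```text
time: 9.07
eef_pos: [0.4897, 0.0135, 0.1566]
tcp_rot: [0.894, 0.291, 0.323, -0.106]
contact_force: [-6.0, -0.3, -9.6]
opening: 0.001
```

```bash
python3 rec.py; python3 - <<'E'
from srch import *
c=ctrl.read_camera('scene');u,v=proj(c,S(p,[-.112,0,.125]))[0].astype(int);crop(c,u,v,60,50,'s4.png',6)
c=ctrl.read_camera('top');u,v=proj(c,S(p,[-.112,0,.125]))[0].astype(int);crop(c,u,v,60,50,'t4.png',6)
cv2.imwrite('pics/m4.png',cv2.resize(np.hstack([cv2.imread('pics/s4.png'),cv2.imread('pics/t4.png')]),(800,333)))
E
```

```text
9.075 [-0.496 -0.275  2.399  0.847  0.88  -1.641] [0.48967589 0.01352152 0.15660379]
```

View pics/m4.png

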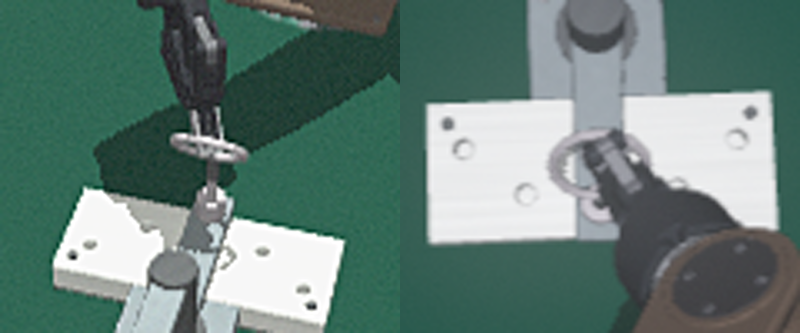

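The pin is lifted: the stem is visible below the ring at (212,180), and 9.6 N fits the spring at about 25 mm. Next I compute the swing arc.

```bash
python3 - <<'E'
from srch import *
s=ctrl.get_state();Q=R.from_quat(s['tcp_rot']);c0=R.from_euler('z',p[2])
for r in(.1,):
  for a in np.linspace(0,.436,7)[1:]:
    d=c0.apply([r*(1-np.cos(a)),-r*np.sin(a),0]);print(round(a,3),d.round(4),Q.inv().apply(d).round(4))
E
```

```text
0.073 [ 0.0008 -0.0072  0.    ] [-0.0028  0.0063 -0.0023]
0.145 [ 0.0021 -0.0144  0.    ] [-0.0052  0.0128 -0.0044]
0.218 [ 0.0039 -0.0214  0.    ] [-0.0073  0.0196 -0.0061]
0.291 [ 0.0062 -0.0283  0.    ] [-0.0089  0.0265 -0.0075]
0.363 [ 0.009 -0.035  0.   ] [-0.0102  0.0336 -0.0085]
0.436 [ 0.0123 -0.0415  0.    ] [-0.0111  0.0408 -0.0093]
```

step_arm --gripper '[1,1,1,1,1,1,1,1,1,1,1,1]' --linear '[[-0.0014,0.0032,-0.0012],[-0.0028,0.0063,-0.0023],[-0.004,0.0095,-0.0034],[-0.0052,0.0128,-0.0044],[-0.0063,0.0162,-0.0053],[-0.0073,0.0196,-0.0061],[-0.0082,0.023,-0.0068],[-0.0089,0.0265,-0.0075],[-0.0096,0.03,-0.008],[-0.0102,0.0336,-0.0085],[-0.0111,0.0408,-0.0093],[-0.0111,0.0408,-0.0093]]' --delta_rot '[[0,0,0],[0,0,0],[0,0,0],[0,0,0],[0,0,0],[0,0,0],[0,0,0],[0,0,0],[0,0,0],[0,0,0],[0,0,0],[0,0,0]]'

```text
time: 10.68
eef_pos: [0.5017, -0.0292, 0.1557]
tcp_rot: [0.895, 0.291, 0.322, -0.105]
contact_force: [-9.1, -4.1, -8.3]
opening: -0.005
```

```bash
cat > ang.py <<'E'
from h import *
# arm angle: white cap centre on the head, seen in top and scene
p=np.load('p.npy')
def ang():
  out={}
  for n,zc in(('top',.123),('scene',.123)):
    c=ctrl.read_camera(n);im=c['frame'];best=None
    g=cv2.cvtColor(im,cv2.COLOR_RGB2GRAY).astype(int)
    a=np.arange(-.3,.8,.005);sc=[]
    # dark head disc (underside .074 -> top .119, r 30): count dark pixels projected at mid height
    th=np.linspace(0,2*np.pi,24)
    for x in a:
      P=np.concatenate([S(p,np.c_[.16*np.cos(x)+rr*np.cos(th),.16*np.sin(x)+rr*np.sin(th),0*th+.1]) for rr in(.014,.02,.026)])
      q=proj(c,P).round().astype(int);q=q[(q[:,0]>=0)&(q[:,0]<560)&(q[:,1]>=0)&(q[:,1]<420)]
      sc.append((g[q[:,1],q[:,0]]<70).sum())
    sc=np.array(sc);w=np.where(sc>=sc.max()-1)[0];out[n]=(round(a[w].mean(),3),int(sc.max()))
  return out
if __name__=='__main__':print(ang())
E
python3 rec.py; python3 ang.py;python3 - <<'E'
from h import *
p=np.load('p.npy')
c=ctrl.read_camera('top');u,v=proj(c,S(p,[-.0,0,.125]))[0].astype(int);crop(c,u,v,70,100,'t5.png',4)
c=ctrl.read_camera('scene');crop(c,u,v,70,100,'s5.png',4)
cv2.imwrite('pics/m5.png',cv2.resize(np.hstack([cv2.imread('pics/t5.png'),cv2.imread('pics/s5.png')]),(800,571)))
E
```

```text
10.675 [-0.577 -0.208  2.348  0.846  0.919 -1.713] [ 0.50170945 -0.0292244   0.15574846]
{'top': (np.float64(0.441), 49), 'scene': (np.float64(0.427), 58)}
```

View pics/m5.png

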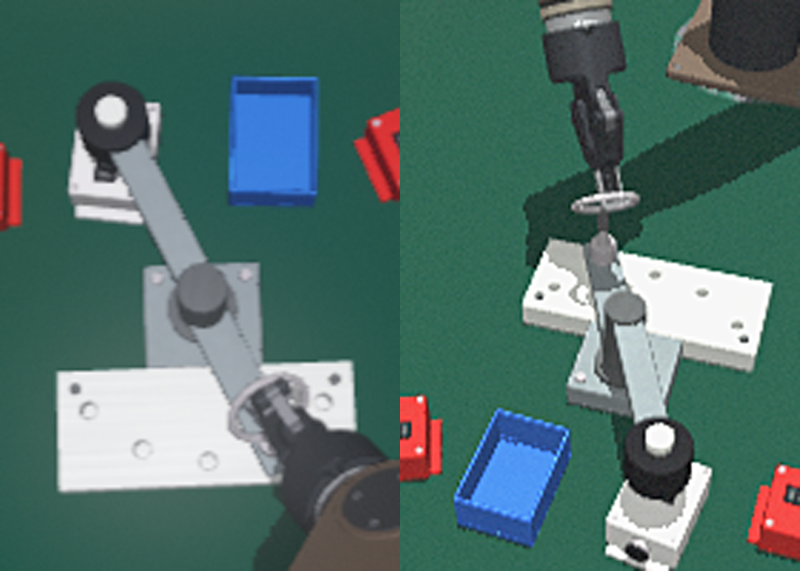

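The head is over the grey-white case (left panel (112,115)) and the bin is untouched. The arm angle is about 0.434, which is good. I lower straight down.

step_arm --gripper '[1,1,1,1,1,1,1,1]' --linear '[[-0.003,0,0.0035],[-0.006,0,0.007],[-0.009,0,0.011],[-0.012,0,0.0145],[-0.015,0,0.018],[-0.018,0,0.0215],[-0.021,0,0.025],[-0.021,0,0.025]]' --delta_rot '[[0,0,0],[0,0,0],[0,0,0],[0,0,0],[0,0,0],[0,0,0],[0,0,0],[0,0,0]]'

```text
time: 11.88
eef_pos: [0.5049, -0.0299, 0.1269]
tcp_rot: [0.894, 0.29, 0.326, -0.103]
contact_force: [-2.1, -0.9, -1.9]
opening: -0.001
```

```bash
python3 rec.py; python3 ang.py;python3 - <<'E'
from srch import *
print('c',rel(*goal2(p,.436,50,36,.018,.005,roll=90)))
c=ctrl.read_camera('scene');u,v=proj(c,S(p,[-.102,-.05,.11]))[0].astype(int);crop(c,u,v,60,50,'s6.png',6)
E
```

```text
11.875 [-0.577 -0.145  2.361  0.904  0.866 -1.793] [ 0.50487633 -0.02990302  0.1269498 ]
{'top': (np.float64(0.441), 49), 'scene': (np.float64(0.427), 58)}
c ([-0.0096, 0.0025, 0.006], [0.3, -0.0, 0.0])
```

View pics/s6.png

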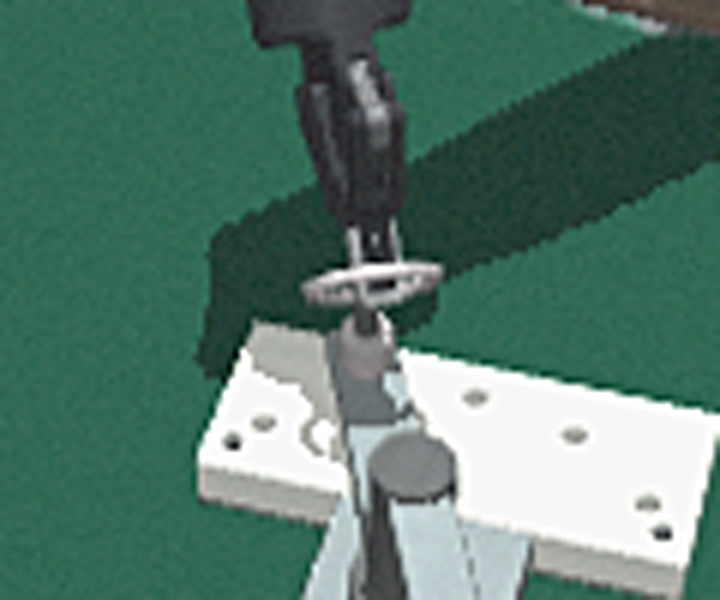

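The ring is still near the finger, with about 3 N of contact, so I lower further to centre the finger in the home ring.

step_arm --gripper '[1,1,1,1]' --linear '[[-0.005,0.001,0.003],[-0.009,0.002,0.006],[-0.009,0.002,0.006],[-0.009,0.002,0.006]]' --delta_rot '[[0,0,0],[0,0,0],[0,0,0],[0,0,0]]'

```text
time: 12.52
eef_pos: [0.5018, -0.0317, 0.1146]
tcp_rot: [0.894, 0.29, 0.325, -0.106]
contact_force: [-0.5, -0.7, -0.3]
opening: 0.0
```

```bash
python3 rec.py; python3 ang.py;python3 - <<'E'
from srch import *
print('out',rel(*goal2(p,.436,50,36,-.06,.005,roll=90)))
im=[]
c=ctrl.read_camera('scene')
for z in(.125,.138,.15):print(z,proj(c,S(p,[-.112*np.cos(.436),-.112*np.sin(.436),z])))
u,v=proj(c,S(p,[-.102,-.05,.11]))[0].astype(int);print(u,v);crop(c,u,v,60,50,'s7.png',6)
E
```

```text
12.525 [-0.585 -0.122  2.368  0.919  0.857 -1.827] [ 0.50182494 -0.03168401  0.11460139]
{'top': (np.float64(0.441), 49), 'scene': (np.float64(0.427), 58)}
out ([0.0009, 0.0028, -0.0792], [-0.0, 0.1, 0.0])
0.125 [[270.04813825 182.86840273]]
0.138 [[270.05776859 179.63934807]]
0.15 [[270.06680971 176.60785776]]
269 186
```

View pics/s7.png

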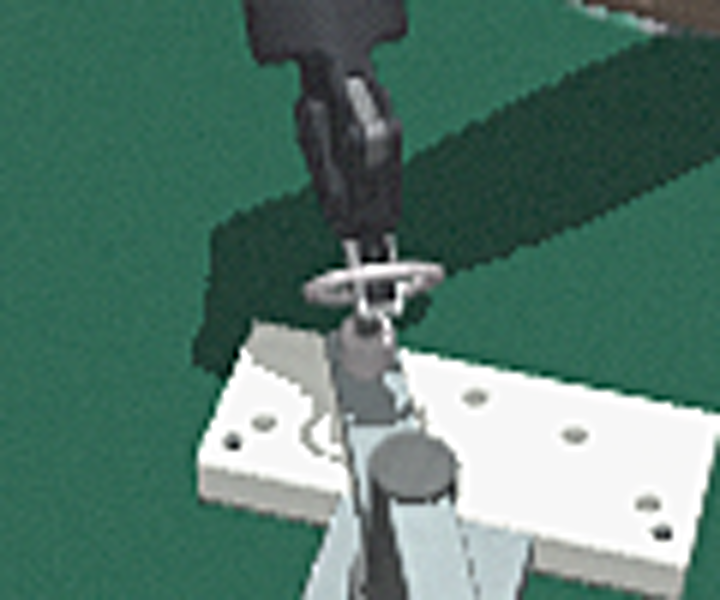

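The ring centre is at crop (374,284). The prediction is y=281 at home and 262 if resting on the plate, so the pin is home, and the finger is free of force. I withdraw along the finger axis.

step_arm --gripper '[1,1,1,1,1,1]' --linear '[[0.001,0.001,-0.015],[0.001,0.002,-0.03],[0.001,0.002,-0.045],[0.001,0.003,-0.06],[0.001,0.003,-0.075],[0.001,0.003,-0.075]]' --delta_rot '[[0,0,0],[0,0,0],[0,0,0],[0,0,0],[0,0,0],[0,0,0]]'

```text
time: 13.42
eef_pos: [0.4655, -0.063, 0.1741]
tcp_rot: [0.894, 0.29, 0.325, -0.104]
contact_force: [0.4, 0.3, 0.2]
opening: 0.0
```

```bash
python3 rec.py; python3 - <<'E'
from h import *
Q=R.from_quat(ctrl.get_state()['tcp_rot']);print(Q.inv().apply([0,0,.1]).round(3))
E
```

```text
13.425 [-0.712 -0.306  2.387  0.808  1.042 -1.759] [ 0.46553471 -0.06298152  0.17412821]
[ 0.064  0.    -0.077]
```

step_arm --gripper '[1,1,1,1]' --linear '[[0.025,0.01,-0.03],[0.05,0.03,-0.06],[0.05,0.05,-0.06],[0.05,0.05,-0.06]]' --delta_rot '[[0,0,0],[0,0,0],[0,0,0],[0,0,0]]'

```text
time: 13.92
eef_pos: [0.4949, -0.1031, 0.2508]
tcp_rot: [0.894, 0.29, 0.324, -0.106]
contact_force: [-0.1, -0.1, -1.1]
opening: -0.002
```

```bash
python3 rec.py; python3 ang.py;python3 - <<'E'
from h import *
p=np.load('p.npy')
c=ctrl.read_camera('top');cv2.imwrite('pics/t8.png',c['frame'][60:320,80:500,::-1])
crop(c,265,210,70,100,'t8.png',3)
c=ctrl.read_camera('scene');u,v=proj(c,S(p,[-.102,-.05,.11]))[0].astype(int);crop(c,u,v,45,65,'s8.png',4)
a,b=cv2.imread('pics/t8.png'),cv2.imread('pics/s8.png');b=cv2.resize(b,(int(b.shape[1]*600/b.shape[0]),600));a=cv2.resize(a,(int(a.shape[1]*600/a.shape[0]),600));m=np.hstack([a,b]);cv2.imwrite('pics/m8.png',m[:,:800]);print(a.shape,b.shape,u,v)
q=proj(c,S(p,[-.112*np.cos(.436),-.112*np.sin(.436),.125]))[0];print((q-[u-45,v-65])*600/130+[a.shape[1],0])
E
```

```text
13.925 [-0.74  -0.285  2.22   0.752  1.166 -1.662] [ 0.49491092 -0.10306781  0.25084172]
{'top': (np.float64(0.441), 49), 'scene': (np.float64(0.427), 58)}
(600, 420, 3) (600, 415, 3) 269 186
[632.52986886 285.54647415]
```

View pics/m8.png

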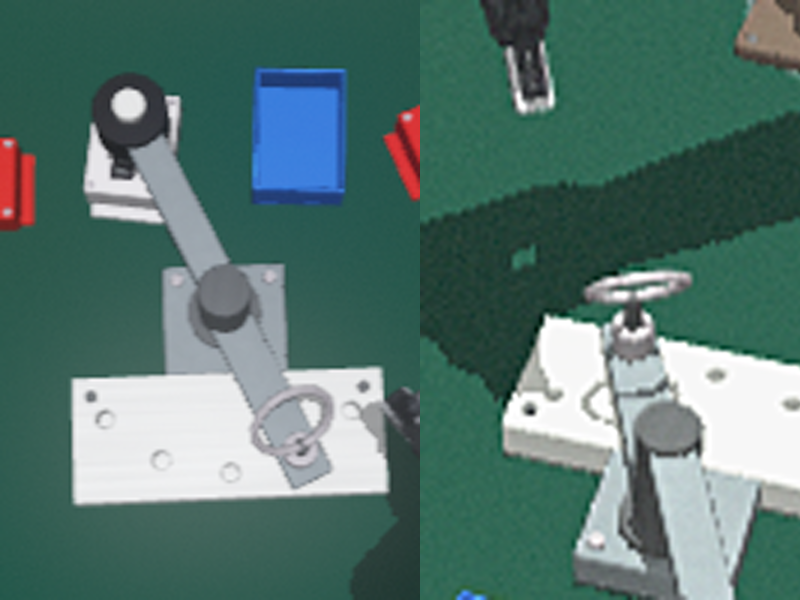

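The left panel shows the head over the case, with the bin and cases in place. On the right the ring centre is at (637,286), against a predicted (632,286) for a home pin; unseated it would read about 15 px higher. The robot is clear, so I hand in.

```bash
python3 -c "
from plant import ctrl
print(ctrl.sign_off())"
```

```text
the job is handed in; nothing more can be done
None
```

The job is done and handed in at 13.9 s. I hooked the shut fingertips through the pull ring and lifted the pin about 25 mm, with roughly 10–13 N at the wrist. I then swung the arm one hole so the head came over the grey-white case, lowered the pin into that hole and withdrew along the finger.

**Last checks**
- **Arm angle:** it read 0.441 from the top camera and 0.427 from the scene camera, against 0.436 for the hole. It did not change as the finger was lowered and withdrawn.
- **Pin:** the ring height in the scene image matches a pin fully home to about 0.1 px; a pin resting on the plate would show about 3 px higher. I did not nudge the arm to test the lock.
- **Contact and surroundings:** the wrist force is near zero and the gripper is clear. The case and bin are where they were. The spare case and screwdriver were outside the last crops, and I moved nothing near them.

**What went wrong on the way**
- **First approach:** my first pose, pointing squarely at the pivot, was out of reach. Joint 3 stopped at its limit and read 2.484 against the stated 2.48. I went in with the finger turned about 31° sideways and 50–57° down instead.
- **Contact on insertion:** at 30 mm insertion depth the gripper touched something with about 27 N along the finger. I backed off 12 mm at once, before lifting.

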